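# Load the roller check fixture and hold its recessed reset button

### The arm

A 7-joint arm with a two-finger parallel gripper is mounted at the origin on a cart in front of the work surface, level with it; the furniture and walls round the work are solid. World frame = base frame: x ahead of the robot, y to its left, z up, the work surface at z = 0. Lengths are in mm, angles in rad, forces in N, time in s.
With the tool pointing down it reaches from about 425 to 1025 mm from the base axis. Payload 3.6 kg.
Tool frame: the origin (TCP) lies between the finger pads; the fingertips stand 17 mm ahead of it and the grasp point (between the pads) lies 2 mm behind it; z points along the fingers, y is the line along which they close (so a half turn about z gives the same grasp; the last joint's range is limited). The gripper opens to 85 mm and grips with 20 to 120 N. Pads are 22 mm wide; open, the fingers measure 114 mm over their backs; the gripper's body (76 mm by 85 mm) begins 54 mm behind the grasp point. The pads swing forward as they close: fully open they stand 13 mm farther back than shut.
Start: joints at [1.095, 0.591, 0.048, 1.609, -0.033, 0.943, -0.034], TCP at [270.804, -672.529, 248.302] pointing down, gripper open.
Joint ranges: [-2.69, 2.69], [-0.47, 2.24], [-1.27, 1.36], [0.19, 2.51], [-1.53, 4.68], [0.08, 2.07], [-3.09, 3.09]. Speed limits (rad/s): [2.57, 2.57, 3.14, 3.14, 3.14, 3.14, 3.14].

### API

Orientations are given as a rotation vector (axis times angle).
In Python, from workcell import env gives the robot as it stands.
- The arm moves only by the tool send_rows, never from a script. Its argument "plan" is a list of rows, each a list of 2 entries, a list of its own where there are three numbers: the shift along the tool's x, y, z in units of 40 mm (1.0 is 40 mm), then the turn, a rotation vector about the tool's x, y, z in units of 8 degrees (1.0 is 8 degrees). A call has 1 to 5 rows; each row shifts and turns the commanded pose from where the row before left it, along the tool's axes as they then stand; what a row does not reach is not made up. A row lasts 1/8 s, in which the tool goes at most 62.5 mm and 10.7 degrees, less where a joint would pass 70% of its speed; a pose out of reach is approached as far as the arm can. A call is refused whole if a number of a shift passes 1 or a number of a turn 1, either way. A call with a gripper value outside its range is refused whole. "hand" is the closure in counts, from 0 (fully open) to 255 (shut), set as the call begins (left out, the last holds). The fingers move at their own pace and stop on an object; "squeeze" is the grip in N (left out, the last holds). Time passes only in rows, so rows that do not move let the fingers close. It gives the time, the measured TCP pose, the force and the opening at its end, in the units of the state.
- env.get_obs(): the state, without advancing time (a new reading comes with each control period).
- env.capture(name): name is "scene" or "top"; returns the picture (400x640x3 uint8, red, green, blue); there is no depth.
- env.camera_params(name): a dict with "fov_y" (degrees; the focal length in pixels is half the picture's height over the tangent of half this angle, whatever the lens; pixels are square), "cx", "cy" (the principal point, pixels), "eye" and "orientation" of the camera in the world. Camera axes: x right, y up, looking along -z (the intrinsics and any distortion apply to the point x, -y, -z); pixel columns grow to the right and rows downward; lengths in mm; the calibration is good to about 2 mm. A picture is of the moment at which its call begins. camera_params takes no time and is no camera call.
- env.close_job(): hands the job in, once; it reports no verdict.
The state is a dict: "t": time; "joint_positions": joint angles; "dq": joint speeds; "joint_efforts": joint torques, N m; "tcp_pos": TCP position; "ee_rot": TCP orientation; "force": force on the tool from outside, world axes, zero at the start; "torque": the same for the moment, N m; "grip_width": finger opening in mm.
Only numpy, scipy, OpenCV 4.12 (cv2) and the standard library are available. Lean on these libraries where they do the work, as an engineer would, in place of code of your own. Each camera call takes 0.05 s, during which the arm holds its last target. There are 200 camera calls.

### The job

Load the roller check fixture: stand one dark grey roller fully down in the blue nest marked with one dot, then the other roller fully down in the nest marked with two dots. Then take the red T-handle key from its stand, put its thin shank through the round hole in the top of the grey control box and push the recessed button down as far as it goes; the job finishes while you still grip the key and hold the button down. Leave the gauge pin, bearing, end cap and steel block where they are.

Things in the scene. Friction and masses are not known exactly. Their poses are not given: they have to be found in the camera images.
- roller_1_center (a point): centre of a dark grey rubber roller, an upright cylinder 39 mm in diameter and 42 mm tall that stands on the work surface; the point is on its axis, half-way up (21 mm above its foot); its z axis is the cylinder's axis. The two rollers are alike and either may go in either nest
- roller_2_center (a point): the same for the second, identical roller (39 mm diameter, 42 mm tall). One of the rollers stands at the front of the surface, the other farther back among four fixed black cradle blocks (65 mm high, corner posts to 118 mm), which also flank the key stand: carry things above them
- fixture: fixed aluminium base plate that carries the two nests, 156 mm (its x) by 100 mm (its y), 8 mm thick; origin under its centre; its yaw varies
- nest_1: fixed blue block, 60 x 60 x 18 mm, on the 8 mm base plate; a white tab (12 mm tall, 16 mm wide) along its +y side bears ONE black dot. In its middle a round pocket, 46 mm in diameter, 12 mm deep, mouth chamfered 3 mm. Origin at the centre of its underside, z up. The nests stand 74 mm apart; which is nearer the robot varies
- nest_1_floor (a point): centre of the pocket floor of the one-dot nest, 14 mm above the work surface and 12 mm below the rim; a seated roller stands 30 mm proud of the rim
- nest_2: fixed blue block just like nest_1 (same sizes), with TWO black dots on its white tab
- nest_2_floor (a point): centre of the pocket floor of the two-dot nest, 14 mm above the work surface and 12 mm below the rim
- key_stand: fixed stand of the T-key: black post, 22 mm (x) by 46 mm (y), 80 mm tall, with a 10 mm vertical hole through its middle and 6 mm high foot strips (to 32 mm either side in x, 80 mm long in y); origin under its centre. The key's bar is 4 mm wider than the post, so fingers that close along x pass beside the post
- t_key: loose red T-handle hex key (110 g), upright in the stand: its bar rests on the post, its shank hangs in the post's hole. Bar along the key's y: 112 mm long, 26 mm wide (x), 26 mm tall, underside 74 mm above the shank's tip. Shank black, 6 mm thick, on the key's z axis. Origin at the tip, z up to the bar. Lift it 80 mm to clear the hole
- t_key_bar (a point): centre of the T-key's red bar, 87 mm above the tip of its shank; axes as t_key (y along the bar)
- t_key_tip (a point): the free lower end of the T-key's shank
- control_box: fixed grey control box, 100 mm (x) by 90 mm (y), top face 60 mm above the work surface, with a green and an orange lamp (7 mm high, near its +x edge, 32 mm from the hole) and a round hole with a black collar in the middle of its top; origin under its centre; its yaw varies
- aperture (a point): centre of the mouth of that hole, at the collar's rim, 61.5 mm above the work surface; the hole is 18 mm in diameter and leads straight down to the red button
- reset_button (a joint): travel of the red button, 16 mm in diameter, at the bottom of the hole: 0 up, 0.006 m fully down (end stop). Its top lies 31.5 mm below the collar's rim (30 mm above the work surface) when up. A spring resists with about 2.5 N at first and 7 N at the stop and pushes it up again when let go
- button_top (a point): middle of the top face of that red button, 30 mm above the work surface when up; it can be reached only through the hole
- gauge_pin_center (a point): bystander: silver gauge pin, 25 mm in diameter, 72 mm tall, standing; centre, half-way up
- bearing_center (a point): bystander: light grey ring bearing, 32 mm in diameter, 10 mm tall; centre
- end_cap_center (a point): bystander: grey round end cap, 40 mm in diameter, 18 mm tall; centre
- steel_block_center (a point): bystander: ground steel block, 25 x 40 x 25 mm; centre
Mind the look-alikes: they are no part of the job. Leave any yellow look-alike of the part that bears roller_2_center alone. Leave any green look-alike of the t_key alone.

How it is judged (in metres and radians):
On the way, in this order (a step that is already met when the one before it is completed fails the run):
1. a roller is seated in the one-dot nest first (((horizontal distance between roller_1_center and nest_1_floor below 0.006 m and z of roller_1_center in the frame of nest_1 between 0.022 and 0.031 m and angle between the z axis of roller_1_center and the z axis of nest_1, either way round below 0.12 rad) or (horizontal distance between roller_2_center and nest_1_floor below 0.006 m and z of roller_2_center in the frame of nest_1 between 0.022 and 0.031 m and angle between the z axis of roller_2_center and the z axis of nest_1, either way round below 0.12 rad))), for 0.2 s.
2. the other roller is seated in the two-dot nest ((((horizontal distance between roller_1_center and nest_1_floor below 0.006 m and z of roller_1_center in the frame of nest_1 between 0.022 and 0.031 m and angle between the z axis of roller_1_center and the z axis of nest_1, either way round below 0.12 rad) and (horizontal distance between roller_2_center and nest_2_floor below 0.006 m and z of roller_2_center in the frame of nest_2 between 0.022 and 0.031 m and angle between the z axis of roller_2_center and the z axis of nest_2, either way round below 0.12 rad)) or ((horizontal distance between roller_2_center and nest_1_floor below 0.006 m and z of roller_2_center in the frame of nest_1 between 0.022 and 0.031 m and angle between the z axis of roller_2_center and the z axis of nest_1, either way round below 0.12 rad) and (horizontal distance between roller_1_center and nest_2_floor below 0.006 m and z of roller_1_center in the frame of nest_2 between 0.022 and 0.031 m and angle between the z axis of roller_1_center and the z axis of nest_2, either way round below 0.12 rad)))), for 0.2 s.
3. with both nests full, the gripped T-key holds the recessed button down ((((horizontal distance between roller_1_center and nest_1_floor below 0.006 m and z of roller_1_center in the frame of nest_1 between 0.022 and 0.031 m and angle between the z axis of roller_1_center and the z axis of nest_1, either way round below 0.12 rad) and (horizontal distance between roller_2_center and nest_2_floor below 0.006 m and z of roller_2_center in the frame of nest_2 between 0.022 and 0.031 m and angle between the z axis of roller_2_center and the z axis of nest_2, either way round below 0.12 rad)) or ((horizontal distance between roller_2_center and nest_1_floor below 0.006 m and z of roller_2_center in the frame of nest_1 between 0.022 and 0.031 m and angle between the z axis of roller_2_center and the z axis of nest_1, either way round below 0.12 rad) and (horizontal distance between roller_1_center and nest_2_floor below 0.006 m and z of roller_1_center in the frame of nest_2 between 0.022 and 0.031 m and angle between the z axis of roller_1_center and the z axis of nest_2, either way round below 0.12 rad))) and value of joint reset_button above 0.0045 m and contact force between t_key and reset_button above 2 N and contact force between the fingers and t_key above 2 N and z of t_key_tip in the frame of aperture below -0.03 m and horizontal distance between t_key_tip and aperture below 0.012 m), for 0.2 s.
At the end, for the whole second after the job is handed in: Both rollers are seated in the nests (within 6 mm of the pocket's axis, foot within 4 mm of its floor, upright within 0.12 rad); the T-key's shank is through the hole and presses the button with more than 2 N, at least 4.5 mm of its 6 mm down; and the fingers still grip the key (all of step 3); the arm keeps its last pose, push and grip.
It fails at once if the gauge pin is moved more than 30 mm (distance of gauge_pin_center from where it was at the start of the episode above 0.03 m).
It fails at once if the bearing is moved more than 30 mm (distance of bearing_center from where it was at the start of the episode above 0.03 m).
It fails at once if the end cap is moved more than 30 mm (distance of end_cap_center from where it was at the start of the episode above 0.03 m).
It fails at once if the steel block is moved more than 30 mm (distance of steel_block_center from where it was at the start of the episode above 0.03 m).
It also fails if it takes over 64 s, if anything falls off the work surface, if the arm or the gripper's body presses on something with over 40 N, if the wrist force passes 120 N, or if a joint passes its speed limit or range.

## Working session

There is one attempt and no reset: what is moved stays moved. The work goes in short steps, Python scripts to look and compute and a tool call to move; the robot and the scene stay as the last step left them, time stands still between calls to the robot, and variables do not carry over. Pictures are saved under pics/ and viewed, on a budget of 10 in all, crops included, one or two more only if the job needs it, and the job is handed in when it is done.

Besides the shell and the picture viewer there is one more tool, called after "Request:" by a JSON object that holds its "op" and its "data". send_rows: Moves the arm, as the interface text tells. Its arguments: {"type":"object","properties":{"plan":{"type":"array"},"hand":{"type":"number"},"squeeze":{"type":"number"}},"required":["plan"]}

```bash
mkdir -p pics; ls; python3 - <<'E'
from workcell import env
import cv2
for n in("scene","top"):
    im=env.capture(n); cv2.imwrite(f"pics/{n}0.png",im[:,:,::-1]); print(n,env.camera_params(n))
print(env.get_obs())
E
```

```text
pics
scene {'fov_y': 51.7429814627911, 'cx': 322.39238987187264, 'cy': 204.90744178177238, 'eye': array([-120.70288053,  602.59563195,  688.82674097]), 'orientation': array([ 0.47254758, -1.11426188, -2.12338092])}
top {'fov_y': 42.07034494867755, 'cx': 314.842689906123, 'cy': 211.95164449738, 'eye': array([ 267.2032719 ,  -26.62124308, 1412.35019748]), 'orientation': array([ 0.14092848, -0.16271969, -1.56144812])}
{'t': 0.1, 'joint_positions': array([ 1.09446733,  0.59204107,  0.04826828,  1.60972621, -0.03331314,
        0.94270889, -0.03370097]), 'dq': array([-0.00178968, -0.00104982,  0.00033145, -0.00108926, -0.00171671,
       -0.00108819,  0.00128281]), 'joint_efforts': array([ 4.11918983e-03, -5.49997938e+01,  1.55287731e+00, -1.98823214e+01,
        9.64740117e-03,  3.79889199e-03,  7.22947931e-06]), 'tcp_pos': array([ 270.58073649, -671.8252098 ,  247.23235261]), 'ee_rot': array([-3.08219848e+00, -5.97451096e-01,  7.53686644e-04]), 'force': array([-0.34975649,  0.05102751, -0.83058417]), 'torque': array([-0.00591007, -0.01629018,  0.04629987]), 'grip_width': 85.44075376028934}
```

View pics/scene0.png

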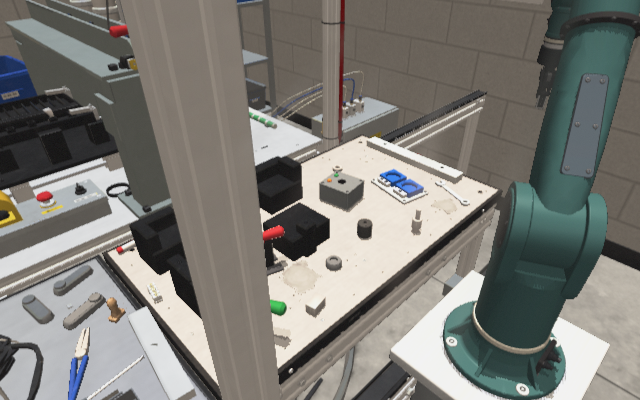

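View pics/top0.png

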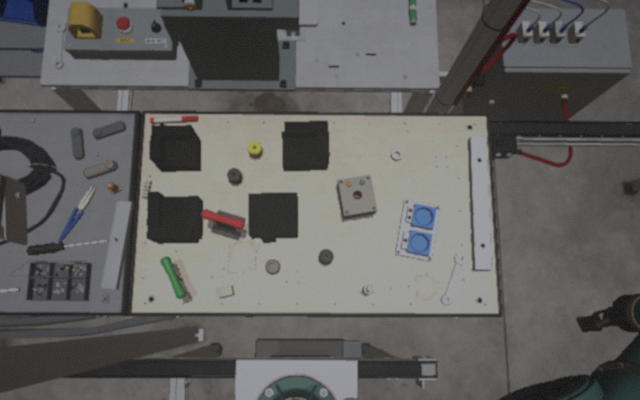

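The top view shows the dark rollers at about (326,257) in front and (235,176) at the back. The yellow look-alike is at (255,149), the red key at (223,222), its green look-alike at (173,278), the control box at (357,196) and the nests at (424,216) and (419,243). I'll confirm these in enlarged crops and measure.

```bash
cat > h.py <<'E'
import numpy as np, cv2
from scipy.spatial.transform import Rotation as R
from workcell import env
def ray(n,u,v):
    p=env.camera_params(n); f=200/np.tan(np.radians(p["fov_y"])/2)
    d=R.from_rotvec(p["orientation"]).apply([(u-p["cx"])/f,-(v-p["cy"])/f,-1]); return p["eye"],d
def onz(n,u,v,z):
    e,d=ray(n,u,v); return (e+d*(z-e[2])/d[2])
def proj(n,P):
    p=env.camera_params(n); f=200/np.tan(np.radians(p["fov_y"])/2)
    q=R.from_rotvec(p["orientation"]).inv().apply(np.array(P,float)-p["eye"]); return p["cx"]+f*q[...,0]/-q[...,2],p["cy"]-f*q[...,1]/-q[...,2]
def blobs(m,x0,y0,x1,y1,amin=8):
    k=np.zeros_like(m);k[y0:y1,x0:x1]=m[y0:y1,x0:x1]
    n,l,s,c=cv2.connectedComponentsWithStats(k.astype(np.uint8))
    return [(s[i].tolist(),c[i].round(2).tolist()) for i in range(1,n) if s[i,4]>=amin]
E
python3 - <<'E'
from h import *
t=cv2.imread("pics/top0.png"); s=cv2.imread("pics/scene0.png")
r=lambda im,a,b,c,d,k:cv2.resize(im[b:d,a:c],None,fx=k,fy=k,interpolation=cv2.INTER_CUBIC)
A=r(t,325,165,445,265,4) # 480x400
B=r(t,145,110,345,310,2) 
C=r(s,315,155,435,245,2.66)
W=np.zeros((600,800,3),np.uint8)
W[:400,:480]=A
B=cv2.resize(t[130:245,195:305],None,fx=2.9,fy=2.9,interpolation=cv2.INTER_CUBIC)[:400,:318]; W[:B.shape[0],482:482+B.shape[1]]=B
C=cv2.resize(s[160:210,315:435],None,fx=4,fy=4,interpolation=cv2.INTER_CUBIC)[:200];W[400:600,:480]=C
D=cv2.resize(s[210:280,250:380],None,fx=2.4,fy=2.4,interpolation=cv2.INTER_CUBIC);W[400:400+D.shape[0],482:482+D.shape[1]]=D
cv2.imwrite("pics/crop1.png",W)
hsv=cv2.cvtColor(t,cv2.COLOR_BGR2HSV); H,S,V=[hsv[...,i] for i in range(3)]
print("blue",blobs((H>95)&(H<125)&(S>110),395,190,450,270))
print("red",blobs(((H<8)|(H>172))&(S>110)&(V>60),190,200,260,245), blobs(((H<8)|(H>172))&(S>100),335,170,380,225,3))
print("dark",blobs(V<95,312,245,340,270),blobs(V<95,225,165,246,187))
print("tabwhite",blobs((V>215)&(S<25),395,195,445,265,4))
hs=cv2.cvtColor(s,cv2.COLOR_BGR2HSV);Hs,Ss,Vs=[hs[...,i] for i in range(3)]
print("sc blue",blobs((Hs>95)&(Hs<125)&(Ss>110),370,160,440,205))
print("sc dark",blobs(Vs<80,350,212,380,243))
for P in [(700,0,0),(600,-300,0)]: print(proj("top",P),proj("scene",P))
E
```

```text
blue [([412, 205, 23, 23, 391], [423.27, 216.39]), ([408, 231, 23, 24, 398], [419.03, 242.79])]
red [([201, 210, 43, 19, 346], [222.55, 218.86])] [([354, 195, 6, 3, 14], [356.5, 195.93])]
dark [([319, 250, 14, 15, 164], [325.37, 256.95])] [([228, 169, 14, 16, 183], [234.54, 176.43])]
tabwhite []
sc blue [([380, 169, 43, 24, 427], [399.89, 180.78])]
sc dark [([357, 224, 15, 15, 151], [363.83, 231.38])]
(np.float64(298.7264055197186), np.float64(157.64663527741502)) (np.float64(274.4066299875382), np.float64(203.7852604751325))
(np.float64(405.79148539572276), np.float64(192.75861369290254)) (np.float64(366.29268392912854), np.float64(179.2979114652868))
```

View pics/crop1.png

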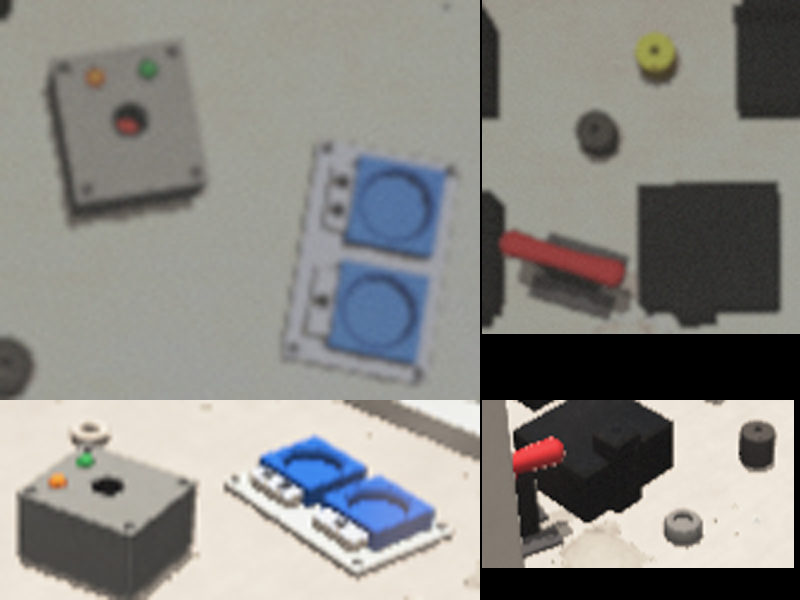

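The one-dot nest is the lower one at (419,243) and the two-dot nest the upper one at (423,216). The dark rollers at (325,257) and (235,176) are the right ones, because the (255,149) one is yellow. The red T-key lies in its stand at (222,219). Next I turn these into positions.

```bash
python3 - <<'E'
from h import *
t=cv2.imread("pics/top0.png"); hsv=cv2.cvtColor(t,cv2.COLOR_BGR2HSV); H,S,V=[hsv[...,i].astype(int) for i in range(3)]
f1=lambda a:np.round(a,1).tolist()
print("R1",f1(onz("top",325.4,257,21)),"R2",f1(onz("top",234.5,176.4,21)),"R1 scene",f1(onz("scene",363.8,231.4,21)))
n1=onz("top",419.4,243,26);n2=onz("top",423.6,216.2,26); d=n2-n1
print("N1",f1(n1),"N2",f1(n2),"dist",np.linalg.norm(d),"axis deg",np.degrees(np.arctan2(d[1],d[0])))
# box top via minAreaRect of dark/grey? hole
print("hole",f1(onz("top",357.5,194.8,61.5)),"btn",f1(onz("top",356.5,195.9,30)))
c=np.array([(50,62),(182,42),(205,182),(72,208)])/4+[325,165]
print("boxcorners",[f1(onz("top",*q,60)) for q in c], "mean",f1(np.mean([onz("top",*q,60) for q in c],0)))
# sharper hole from scene crop
print("hole scene",f1(onz("scene",315+108/4,160+85/4,61.5)))
m=(((H<8)|(H>172))&(S>110)&(V>60)); k=np.zeros_like(m);k[205:240,195:250]=m[205:240,195:250]
ys,xs=np.nonzero(k); rc=cv2.minAreaRect(np.c_[xs,ys].astype(np.float32)); b=cv2.boxPoints(rc)
print("bar rect",rc,"corners@106",[f1(onz("top",*q,106)) for q in b]," ctr@100",f1(onz("top",xs.mean(),ys.mean(),100)))
P=np.array([onz("top",x,y,102)[:2] for x,y in zip(xs,ys)]); w,v=np.linalg.eigh(np.cov(P.T)); a=v[:,1]; pr=(P-P.mean(0))@a
print("mean",P.mean(0),"axis deg",np.degrees(np.arctan2(a[1],a[0])),"len",np.ptp(pr),"wid",np.ptp((P-P.mean(0))@v[:,0]))
hr=R.from_rotvec(env.get_obs()["ee_rot"]).as_matrix(); print(hr.round(3))
E
```

```text
R1 [416.9, -74.3, 21.0] R2 [638.5, 176.2, 21.0] R1 scene [410.6, -66.7, 21.0]
N1 [455.2, -327.4, 26.0] N2 [528.7, -341.5, 26.0] dist 74.84516559021827 axis deg -10.870415618672547
hole [579.2, -158.8, 61.5] btn [583.3, -159.1, 30.0]
boxcorners [[618.5, -105.7, 60.0], [633.0, -194.6, 60.0], [537.0, -208.2, 60.0], [519.0, -119.7, 60.0]] mean [576.9, -157.1, 60.0]
hole scene [578.5, -160.6, 61.5]
bar rect ((221.9101104736328, 218.28604125976562), (43.6656608581543, 8.885769844055176), 17.447187423706055) corners@106 [[511.2, 248.8, 106.0], [533.2, 243.0, 106.0], [499.8, 135.7, 106.0], [477.9, 141.8, 106.0]]  ctr@100 [505.1, 191.5, 100.0]
mean [504.74141555 191.23202569] axis deg 73.67354549769128 len 112.44899294475782 wid 22.880180271637055
[[ 0.928  0.374 -0.001]
 [ 0.374 -0.928  0.002]
 [-0.    -0.002 -1.   ]]
```

Request:
{"op": "send_rows", "data": {"plan": [[[0,0,0],[0,0,0.82]],[[0,0,0],[0,0,0.82]],[[0,0,0],[0,0,0.82]],[[0,0,0],[0,0,0.82]],[[0,0,0],[0,0,0.82]]], "hand": 0, "squeeze": 50}}

```text
t: 0.72
tcp_pos: [270.7, -672.0, 247.6]
ee_rot: [-3.126, 0.303, 0.001]
force: [0.5, 0.0, 0.3]
grip_width: 85.7
```

Request:
{"op": "send_rows", "data": {"plan": [[[0,-1,0],[0,0,0]],[[0,-1,0],[0,0,0]],[[0,-1,0],[0,0,0]],[[0,-1,0],[0,0,0]],[[0,-1,0],[0,0,0]]]}}

```text
t: 1.35
tcp_pos: [308.6, -474.5, 247.9]
ee_rot: [-3.127, 0.297, 0.001]
force: [-0.8, -0.2, 0.2]
grip_width: 85.4
```

Request:
{"op": "send_rows", "data": {"plan": [[[0.07,-1,0],[0,0,0]],[[0.07,-1,0],[0,0,0]],[[0.07,-1,0],[0,0,0]],[[0.07,-1,0],[0,0,0]],[[0.07,-1,0],[0,0,0]]]}}

```text
t: 1.98
tcp_pos: [360.0, -280.9, 248.1]
ee_rot: [-3.127, 0.297, 0.001]
force: [-0.1, -0.3, 0.3]
grip_width: 85.4
```

Request:
{"op": "send_rows", "data": {"plan": [[[0.07,-1,0.5],[0,0,0]],[[0.07,-1,0.8],[0,0,0]],[[0.07,-1,0.8],[0,0,0]],[[0.07,-1,0.8],[0,0,0]],[[0.07,-1,0.8],[0,0,0]]]}}

```text
t: 2.6
tcp_pos: [411.9, -87.5, 99.4]
ee_rot: [3.127, -0.298, 0.001]
force: [1.5, -0.4, -0.5]
grip_width: 85.3
```

Request:
{"op": "send_rows", "data": {"plan": [[[0.07,-0.34,0.2],[0,0,0]],[[0,0,0],[0,0,0]],[[0,0,0],[0,0,0]]]}}

```text
t: 2.98
tcp_pos: [416.8, -77.3, 93.1]
ee_rot: [3.126, -0.301, 0.002]
force: [-0.8, 0.8, 0.2]
grip_width: 85.3
```

Request:
{"op": "send_rows", "data": {"plan": [[[0,-0.07,0.8],[0,0,0]],[[0,0,0.6],[0,0,0]],[[0,0,0.18],[0,0,0]],[[0,0,0],[0,0,0]],[[0,0,0],[0,0,0]]]}}

```text
t: 3.6
tcp_pos: [418.1, -73.6, 30.6]
ee_rot: [3.127, -0.299, 0.001]
force: [0.4, 0.3, 0.3]
grip_width: 85.4
```

Request:
{"op": "send_rows", "data": {"plan": [[[0,0,0],[0,0,0]],[[0,0,0],[0,0,0]],[[0,0,0],[0,0,0]],[[0,0,0],[0,0,0]],[[0,0,0],[0,0,0]]], "hand": 255}}

```text
t: 4.22
tcp_pos: [417.9, -73.2, 30.2]
ee_rot: [3.127, -0.297, -0.0]
force: [-1.1, -0.6, 8.5]
grip_width: 36.5
```

Request:
{"op": "send_rows", "data": {"plan": [[[0,0,0],[0,0,0]],[[0,0,0],[0,0,0]],[[0,0,0],[0,0,0]]]}}

```text
t: 4.6
tcp_pos: [417.8, -73.2, 30.2]
ee_rot: [3.127, -0.298, -0.001]
force: [-0.3, -1.4, 6.0]
grip_width: 36.3
```

Request:
{"op": "send_rows", "data": {"plan": [[[0,0,-0.5],[0,0,0]],[[0,0,-1],[0,0,0]],[[0,0,-1],[0,0,0]],[[0,0,0],[0,0,0]]]}}

```text
t: 5.1
tcp_pos: [419.3, -73.2, 131.9]
ee_rot: [-3.127, 0.297, -0.007]
force: [-0.2, 0.3, -0.6]
grip_width: 36.4
```

```bash
python3 - <<'E'
from h import *
s=env.capture("scene")[:,:,::-1];t=env.capture("top")[:,:,::-1]
cv2.imwrite("pics/s1.png",s);cv2.imwrite("pics/t1.png",t)
P=env.get_obs();print(P["tcp_pos"],P["grip_width"]);print(proj("scene",P["tcp_pos"]),proj("top",P["tcp_pos"]))
u,v=map(int,proj("scene",P["tcp_pos"]));a=cv2.resize(s[v-50:v+50,u-65:u+65],None,fx=3,fy=3,interpolation=2)
u,v=map(int,proj("top",P["tcp_pos"]));b=cv2.resize(t[v-50:v+50,u-65:u+65],None,fx=3,fy=3,interpolation=2)
cv2.imwrite("pics/c2.png",np.hstack([a,b]))
E
```

```text
[417.80533495 -72.90741859 129.80555885] 36.75340642012916
(np.float64(365.56930247643334), np.float64(194.4898838397004)) (np.float64(326.3446269192021), np.float64(251.92186264435745))
```

View pics/c2.png

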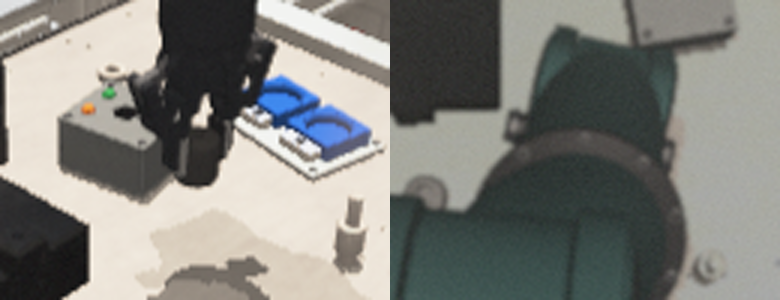

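Request:
{"op": "send_rows", "data": {"plan": [[[0.3,0.8,0],[0,0,0]],[[0.3,0.9,0],[0,0,0]],[[0.3,0.9,0],[0,0,0]],[[0.3,0.9,0],[0,0,0]],[[0.3,0.9,0],[0,0,0]]]}}

```text
t: 5.82
tcp_pos: [442.6, -257.9, 127.7]
ee_rot: [-3.126, 0.297, 0.007]
force: [1.2, 0.7, -1.1]
grip_width: 36.0
```

Request:
{"op": "send_rows", "data": {"plan": [[[0.3,0.9,0],[0,0,0]],[[0.32,0.77,0.5],[0,0,0]],[[0,0,0.4],[0,0,0]],[[0,0,0],[0,0,0]],[[0,0,0],[0,0,0]]]}}

```text
t: 6.45
tcp_pos: [454.9, -325.8, 93.0]
ee_rot: [-3.126, 0.295, 0.004]
force: [0.8, 0.0, -1.0]
grip_width: 36.6
```

```bash
python3 - <<'E'
from h import *
s=env.capture("scene")[:,:,::-1];t=env.capture("top")[:,:,::-1]
cv2.imwrite("pics/s2.png",s);cv2.imwrite("pics/t2.png",t)
P=env.get_obs();print(P["tcp_pos"],R.from_rotvec(P["ee_rot"]).as_matrix().round(3).tolist());c=P["tcp_pos"]-[0,0,9]
print(proj("scene",c),proj("scene",c-[0,0,21]),proj("scene",[455.2,-327.4,26]))
u,v=map(int,proj("scene",c));a=cv2.resize(s[v-30:v+40,u-50:u+50],None,fx=4,fy=4,interpolation=2);print(u-50,v-30)
u,v=map(int,proj("top",c));b=cv2.resize(t[v-35:v+35,u-50:u+50],None,fx=4,fy=4,interpolation=2);print(u-50,v-35)
cv2.imwrite("pics/c3.png",np.hstack([a,b]))
E
```

```text
[ 455.53749159 -326.40639432   93.87869018] [[0.982, -0.187, -0.001], [-0.187, -0.982, 0.001], [-0.001, -0.0, -1.0]]
(np.float64(411.1282068698189), np.float64(169.23607743695936)) (np.float64(410.29589476704655), np.float64(175.389162992587)) (np.float64(409.12077940194456), np.float64(186.11096302210436))
361 139
373 204
```

View pics/c3.png

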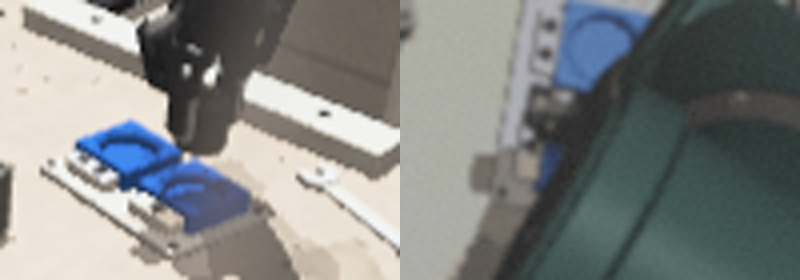

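The roller hangs upright over the one-dot nest: its foot is at about scene (412,177) and the pocket at about (411,186). I'll lower it and watch the force.

Request:
{"op": "send_rows", "data": {"plan": [[[0,0.02,0.4],[0,0,0]],[[0,0,0.35],[0,0,0]],[[0,0,0.15],[0,0,0]],[[0,0,0.15],[0,0,0]],[[0,0,0],[0,0,0]]]}}

```text
t: 7.18
tcp_pos: [454.8, -328.2, 51.1]
ee_rot: [-3.127, 0.298, 0.003]
force: [0.1, -0.5, -0.1]
grip_width: 36.5
```

Request:
{"op": "send_rows", "data": {"plan": [[[0,0,0.1],[0,0,0]],[[0,0,0.06],[0,0,0]],[[0,0,0],[0,0,0]]]}}

```text
t: 7.55
tcp_pos: [455.1, -328.3, 45.2]
ee_rot: [-3.127, 0.297, 0.002]
force: [-0.0, 0.1, -0.9]
grip_width: 36.4
```

Request:
{"op": "send_rows", "data": {"plan": [[[0,0,0.02],[0,0,0]],[[0,0,0],[0,0,0]],[[0,0,0],[0,0,0]],[[0,0,0],[0,0,0]],[[0,0,0],[0,0,0]]], "hand": 0}}

```text
t: 8.18
tcp_pos: [455.1, -328.3, 44.4]
ee_rot: [-3.127, 0.297, 0.002]
force: [-0.1, -0.0, -0.1]
grip_width: 85.3
```

Request:
{"op": "send_rows", "data": {"plan": [[[0,0,-0.5],[0,0,0]],[[0,0,-1],[0,0,0]],[[0,0,-1],[0,0,0]],[[0,0,-1],[0,0,0]],[[0,0,-1],[0,0,0]]]}}

```text
t: 8.8
tcp_pos: [455.0, -328.1, 225.8]
ee_rot: [-3.127, 0.297, 0.002]
force: [0.4, 0.5, -0.4]
grip_width: 85.9
```

```bash
python3 - <<'E'
from h import *
s=env.capture("scene")[:,:,::-1];cv2.imwrite("pics/s3.png",s)
a=cv2.resize(s[150:220,360:460],None,fx=4,fy=4,interpolation=2)
t=cv2.imread("pics/top0.png"); b=cv2.resize(t[115:250,145:335],None,fx=400/190,fy=400/190,interpolation=2)
b=np.clip(b.astype(float)*1.8,0,255).astype(np.uint8)
cv2.imwrite("pics/c4.png",np.hstack([a,np.vstack([b,np.zeros((300,400,3),np.uint8)])[:280]]))
V=t.max(2); 
for q in [(200,170),(283,170),(297,170),(249,195),(249,215),(202,195),(202,195)]: print(q,onz("top",*q,65).round(0)[:2],onz("top",*q,118).round(0)[:2])
print(blobs(V<48,140,115,335,250,100))
E
```

```text
(200, 170) [644. 262.] [629. 251.]
(283, 170) [645.  41.] [630.  38.]
(297, 170) [646.   3.] [631.   2.]
(249, 195) [576. 130.] [564. 124.]
(249, 215) [522. 128.] [512. 122.]
(202, 195) [575. 254.] [563. 243.]
(202, 195) [575. 254.] [563. 243.]
[([283, 122, 45, 48, 1441], [305.44, 143.58]), ([151, 124, 49, 47, 1950], [174.89, 148.14]), ([148, 193, 54, 50, 2089], [173.45, 218.23])]
```

View pics/c4.png

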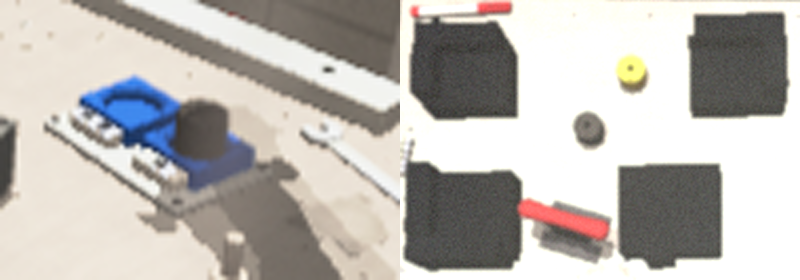

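Request:
{"op": "send_rows", "data": {"plan": [[[0.14,-0.88,0],[0,0,0]],[[0.14,-0.88,0],[0,0,0]],[[0.14,-0.88,0],[0,0,0]],[[0.14,-0.88,0],[0,0,0]],[[0.14,-0.88,0],[0,0,0]]]}}

```text
t: 9.48
tcp_pos: [516.1, -159.6, 224.2]
ee_rot: [-3.127, 0.298, 0.002]
force: [0.7, 0.7, -1.2]
grip_width: 85.1
```

Request:
{"op": "send_rows", "data": {"plan": [[[0.14,-0.88,0],[0,0,0]],[[0.14,-0.88,0],[0,0,0]],[[0.14,-0.88,0],[0,0,0]],[[0.14,-0.88,0],[0,0,0]],[[0.14,-0.88,0],[0,0,0]]]}}

```text
t: 10.1
tcp_pos: [576.7, 7.8, 224.1]
ee_rot: [3.127, -0.298, -0.002]
force: [-0.1, -0.2, -0.0]
grip_width: 85.3
```

Request:
{"op": "send_rows", "data": {"plan": [[[0.14,-0.88,0],[0,0,0]],[[0.14,-0.88,0],[0,0,0]],[[0.14,-0.88,0],[0,0,0]],[[0.14,-0.88,0],[0,0,0]],[[0.14,-0.88,0],[0,0,0]]]}}

```text
t: 10.72
tcp_pos: [637.3, 175.3, 223.9]
ee_rot: [3.127, -0.297, -0.002]
force: [-0.5, 0.4, 0.5]
grip_width: 85.5
```

Request:
{"op": "send_rows", "data": {"plan": [[[0,0,0.5],[0,0,0]],[[0,0,1],[0,0,0]],[[0,0,0.5],[0,0,0]],[[0,0,0],[0,0,0]],[[0,0,0],[0,0,0]]]}}

```text
t: 11.35
tcp_pos: [638.2, 174.5, 145.4]
ee_rot: [-3.127, 0.298, -0.001]
force: [-0.1, -0.0, 0.5]
grip_width: 85.4
```

Next I go down 115 mm to z = 30 (2.88 units), grip and lift.

Request:
{"op": "send_rows", "data": {"plan": [[[0,-0.04,0.8],[0,0,0]],[[0,0,0.9],[0,0,0]],[[0,0,0.8],[0,0,0]],[[0,0,0.38],[0,0,0]],[[0,0,0],[0,0,0]]]}}

```text
t: 11.98
tcp_pos: [637.6, 176.0, 29.2]
ee_rot: [-3.127, 0.298, 0.002]
force: [0.3, -0.6, 0.5]
grip_width: 85.6
```

Request:
{"op": "send_rows", "data": {"plan": [[[0,0,0],[0,0,0]],[[0,0,0],[0,0,0]],[[0,0,0],[0,0,0]],[[0,0,0],[0,0,0]],[[0,0,0],[0,0,0]]], "hand": 255}}

```text
t: 12.6
tcp_pos: [638.2, 176.2, 30.5]
ee_rot: [-3.127, 0.298, -0.001]
force: [-0.3, 0.1, 5.9]
grip_width: 36.4
```

Request:
{"op": "send_rows", "data": {"plan": [[[0,0,0],[0,0,0]],[[0,0,0],[0,0,0]]]}}

```text
t: 12.85
tcp_pos: [638.2, 176.2, 30.5]
ee_rot: [-3.127, 0.298, -0.001]
force: [-0.6, -0.9, 5.9]
grip_width: 36.7
```

Request:
{"op": "send_rows", "data": {"plan": [[[0,0,-0.5],[0,0,0]],[[0,0,-1],[0,0,0]],[[0,0,-1],[0,0,0]],[[0,0,-1],[0,0,0]],[[0,0,-1],[0,0,0]]]}}

```text
t: 13.48
tcp_pos: [637.4, 175.9, 211.7]
ee_rot: [-3.127, 0.297, 0.0]
force: [0.7, -0.5, -0.7]
grip_width: 36.3
```

```bash
python3 - <<'E'
from h import *
s=env.capture("scene")[:,:,::-1];cv2.imwrite("pics/s4.png",s)
P=env.get_obs();print(P["tcp_pos"],P["grip_width"],proj("scene",P["tcp_pos"]-[0,0,9]))
E
```

```text
[640.77959634 176.66774765 217.59689624] 36.39313615066482 (np.float64(225.2915945813489), np.float64(170.4200313171769))
```

Request:
{"op": "send_rows", "data": {"plan": [[[-0.02,0.88,0],[0,0,0]],[[-0.02,0.88,0],[0,0,0]],[[-0.02,0.88,0],[0,0,0]],[[-0.02,0.88,0],[0,0,0]],[[-0.02,0.88,0],[0,0,0]]]}}

```text
t: 14.15
tcp_pos: [600.1, 2.7, 210.1]
ee_rot: [-3.127, 0.297, 0.0]
force: [0.3, -0.5, -0.5]
grip_width: 36.3
```

Request:
{"op": "send_rows", "data": {"plan": [[[-0.02,0.88,0],[0,0,0]],[[-0.02,0.88,0],[0,0,0]],[[-0.02,0.88,0],[0,0,0]],[[-0.02,0.88,0],[0,0,0]],[[-0.02,0.88,0],[0,0,0]]]}}

```text
t: 14.78
tcp_pos: [563.0, -169.3, 210.1]
ee_rot: [3.127, -0.297, -0.0]
force: [0.4, -0.5, 0.0]
grip_width: 36.8
```

Request:
{"op": "send_rows", "data": {"plan": [[[-0.02,0.88,0],[0,0,0]],[[-0.02,0.88,0.5],[0,0,0]],[[-0.02,0.88,0.8],[0,0,0]],[[-0.02,0.88,0.8],[0,0,0]],[[0,0.9,0.8],[0,0,0]]]}}

```text
t: 15.4
tcp_pos: [526.8, -342.3, 93.2]
ee_rot: [3.127, -0.297, 0.0]
force: [0.1, 0.1, 1.3]
grip_width: 36.6
```

Request:
{"op": "send_rows", "data": {"plan": [[[0,0,0],[0,0,0]],[[0,0,0],[0,0,0]],[[0,0,0],[0,0,0]]]}}

```text
t: 15.78
tcp_pos: [528.1, -339.9, 94.4]
ee_rot: [-3.127, 0.294, -0.002]
force: [0.7, -0.2, -0.3]
grip_width: 36.4
```

Request:
{"op": "send_rows", "data": {"plan": [[[0.02,0.03,0.4],[0,0,0]],[[0,0,0.35],[0,0,0]],[[0,0,0.15],[0,0,0]],[[0,0,0.15],[0,0,0]],[[0,0,0],[0,0,0]]]}}

```text
t: 16.4
tcp_pos: [527.0, -342.4, 50.5]
ee_rot: [-3.127, 0.297, 0.003]
force: [-0.1, -0.6, 0.0]
grip_width: 36.8
```

Request:
{"op": "send_rows", "data": {"plan": [[[0,0,0.1],[0,0,0]],[[0,0,0.05],[0,0,0]],[[0,0,0],[0,0,0]]]}}

```text
t: 16.77
tcp_pos: [527.3, -342.5, 45.1]
ee_rot: [-3.127, 0.297, 0.002]
force: [0.4, -0.0, -0.9]
grip_width: 36.8
```

Request:
{"op": "send_rows", "data": {"plan": [[[0,0,0.02],[0,0,0]],[[0,0,0],[0,0,0]],[[0,0,0],[0,0,0]],[[0,0,0],[0,0,0]],[[0,0,0],[0,0,0]]], "hand": 0}}

```text
t: 17.4
tcp_pos: [527.3, -342.6, 44.4]
ee_rot: [-3.127, 0.297, 0.002]
force: [-0.6, 0.3, 0.8]
grip_width: 85.4
```

Request:
{"op": "send_rows", "data": {"plan": [[[0,0,-0.5],[0,0,0]],[[0,0,-1],[0,0,0]],[[0,0,-1],[0,0,0]],[[0,0,-1],[0,0,0]],[[0,0,-1],[0,0,0]]]}}

```text
t: 18.02
tcp_pos: [527.4, -342.6, 227.3]
ee_rot: [3.127, -0.298, 0.001]
force: [0.6, 0.2, 0.4]
grip_width: 85.5
```

Request:
{"op": "send_rows", "data": {"plan": [[[0,0,0],[0,0,-0.9]],[[0,0,0],[0,0,-1]],[[0,0,0],[0,0,-1]],[[0,0,0],[0,0,-1]],[[0,0,0],[0,0,-1]]]}}

```text
t: 18.65
tcp_pos: [527.4, -342.7, 225.9]
ee_rot: [3.044, 0.775, -0.001]
force: [-0.5, -0.2, 0.4]
grip_width: 85.3
```

Request:
{"op": "send_rows", "data": {"plan": [[[0,0,0],[0,0,-1]],[[0,0,0],[0,0,-1]],[[0,0,0],[0,0,-1]],[[0,0,0],[0,0,-1]],[[0,0,0],[0,0,-1]]]}}

```text
t: 19.27
tcp_pos: [527.3, -342.9, 225.8]
ee_rot: [2.595, 1.769, -0.002]
force: [-0.1, 0.5, 0.1]
grip_width: 85.3
```

Request:
{"op": "send_rows", "data": {"plan": [[[0,0,0],[0,0,-0.7]],[[0,0,0],[0,0,0]]]}}

```text
t: 19.52
tcp_pos: [527.3, -343.0, 225.5]
ee_rot: [2.511, 1.887, -0.001]
force: [0.5, 0.0, -0.9]
grip_width: 85.6
```

```bash
python3 - <<'E'
from h import *
s=env.capture("scene")[:,:,::-1];cv2.imwrite("pics/s5.png",s)
cv2.imwrite("pics/c5.png",cv2.resize(s[150:220,360:460],None,fx=4,fy=4,interpolation=2))
P=env.get_obs();M=R.from_rotvec(P["ee_rot"]).as_matrix();print(P["tcp_pos"],M.round(3).tolist(),np.degrees(np.arctan2(M[1,0],M[0,0])),P["joint_positions"])
print("to key",M.T@(np.array([505.1,191.5,200])-P["tcp_pos"])/40)
E
```

```text
[ 527.30961106 -342.90665971  225.36828433] [[0.279, 0.96, -0.0], [0.96, -0.279, -0.001], [-0.001, -0.0, -1.0]] 73.8112855743072 [ 0.73237223  0.51308749 -0.32260045  1.84293203  0.21581057  0.81966735
  0.01791231]
to key [12.67617335 -4.25794485  0.62377402]
```

View pics/c5.png

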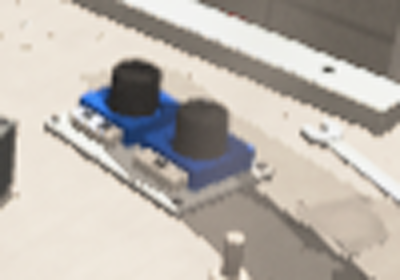

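Both rollers are seated, at scene (394,172) and (410,182). Now to the key.

Request:
{"op": "send_rows", "data": {"plan": [[[0.9,-0.3,0],[0,0,0]],[[0.9,-0.3,0],[0,0,0]],[[0.9,-0.3,0],[0,0,0]],[[0.9,-0.3,0],[0,0,0]],[[0.9,-0.3,0],[0,0,0]]]}}

```text
t: 20.2
tcp_pos: [519.6, -151.9, 225.0]
ee_rot: [2.512, 1.887, -0.001]
force: [-0.2, 0.2, -0.1]
grip_width: 85.5
```

Request:
{"op": "send_rows", "data": {"plan": [[[0.9,-0.3,0],[0,0,0]],[[0.9,-0.3,0],[0,0,0]],[[0.9,-0.3,0],[0,0,0]],[[0.9,-0.3,0],[0,0,0]],[[0.9,-0.3,0],[0,0,0]]]}}

```text
t: 20.82
tcp_pos: [511.8, 37.7, 225.1]
ee_rot: [2.512, 1.887, -0.0]
force: [0.9, 0.6, -0.2]
grip_width: 85.1
```

Request:
{"op": "send_rows", "data": {"plan": [[[0.9,-0.3,0],[0,0,0]],[[0.9,-0.3,0],[0,0,0]],[[0.9,-0.3,0],[0,0,0]],[[0.98,-0.36,0.5],[0,0,0]],[[0,0,0.5],[0,0,0]]]}}

```text
t: 21.45
tcp_pos: [504.1, 197.0, 185.3]
ee_rot: [-2.504, -1.894, -0.006]
force: [0.4, -1.1, -0.7]
grip_width: 85.6
```

Request:
{"op": "send_rows", "data": {"plan": [[[0,0,0],[0,0,0]],[[0,0,0],[0,0,0]],[[0,0,0],[0,0,0]]]}}

```text
t: 21.82
tcp_pos: [504.8, 191.4, 185.4]
ee_rot: [2.512, 1.887, 0.001]
force: [-0.5, -0.1, -0.6]
grip_width: 85.1
```

```bash
python3 - <<'E'
from h import *
s=env.capture("scene")[:,:,::-1];t=env.capture("top")[:,:,::-1];cv2.imwrite("pics/s6.png",s)
P=env.get_obs();M=R.from_rotvec(P["ee_rot"]).as_matrix();print(P["tcp_pos"],np.degrees(np.arctan2(M[1,0],M[0,0])),"to key",M.T@(np.array([505.1,191.5,96])-P["tcp_pos"])/40)
a=cv2.resize(s[150:290,220:320],None,fx=4,fy=4,interpolation=2)
b=cv2.resize(t[170:270,170:270],None,fx=4,fy=4,interpolation=2);W=np.zeros((560,800,3),np.uint8);W[:,:400]=a;W[:400,400:]=b
cv2.imwrite("pics/c6.png",W)
E
```

```text
[504.62628747 191.55113403 185.21645717] 73.85595904502657 to key [9.03585835e-04 1.14074344e-02 2.23041388e+00]
```

View pics/c6.png

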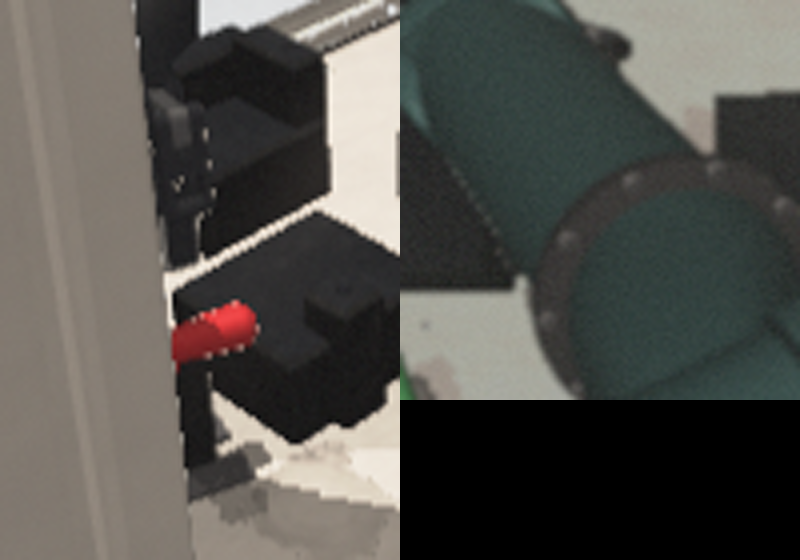

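The gripper is over the key: the bar's end is at about scene (281,231) and the fingers are above it. Next I go down 89 mm and grip.

Request:
{"op": "send_rows", "data": {"plan": [[[0,0.01,0.7],[0,0,0]],[[0,0,0.7],[0,0,0]],[[0,0,0.5],[0,0,0]],[[0,0,0.33],[0,0,0]],[[0,0,0],[0,0,0]]]}}

```text
t: 22.55
tcp_pos: [504.1, 191.6, 94.8]
ee_rot: [-2.51, -1.888, 0.003]
force: [0.4, 0.4, -0.5]
grip_width: 85.6
```

Request:
{"op": "send_rows", "data": {"plan": [[[0,0,0],[0,0,0]],[[0,0,0],[0,0,0]],[[0,0,0],[0,0,0]],[[0,0,0],[0,0,0]],[[0,0,0],[0,0,0]]], "hand": 255, "squeeze": 70}}

```text
t: 23.18
tcp_pos: [505.0, 192.2, 96.0]
ee_rot: [-2.51, -1.889, -0.001]
force: [-0.9, -0.4, 6.4]
grip_width: 25.0
```

Request:
{"op": "send_rows", "data": {"plan": [[[0,0,0],[0,0,0]],[[0,0,0],[0,0,0]],[[0,0,0],[0,0,0]]]}}

```text
t: 23.55
tcp_pos: [504.9, 192.2, 96.0]
ee_rot: [-2.51, -1.889, -0.001]
force: [-0.6, -0.6, 6.7]
grip_width: 25.0
```

Request:
{"op": "send_rows", "data": {"plan": [[[0,0,-0.3],[0,0,0]],[[0,0,-0.5],[0,0,0]],[[0,0,-0.5],[0,0,0]],[[0,0,-0.6],[0,0,0]],[[0,0,-0.6],[0,0,0]]]}}

```text
t: 24.18
tcp_pos: [503.9, 191.5, 196.2]
ee_rot: [-2.509, -1.889, 0.003]
force: [0.5, 0.5, -1.8]
grip_width: 25.0
```

Request:
{"op": "send_rows", "data": {"plan": [[[0,0,-0.7],[0,0,0]],[[0,0,0],[0,0,0]],[[0,0,0],[0,0,0]]]}}

```text
t: 24.55
tcp_pos: [503.8, 191.3, 222.7]
ee_rot: [-2.509, -1.889, 0.003]
force: [-0.5, 0.0, -1.1]
grip_width: 24.8
```

```bash
python3 - <<'E'
from h import *
P=env.get_obs();M=R.from_rotvec(P["ee_rot"]).as_matrix();print(P["tcp_pos"],P["force"],"to hole",M.T@(np.array([579,-159,160])-P["tcp_pos"])/40)
E
```

```text
[503.76349717 191.32359815 222.7247678 ] [-0.52397687  0.00894256 -1.09786767] to hole [-7.89334214  4.23500364  1.56871402]
```

Request:
{"op": "send_rows", "data": {"plan": [[[-0.7,0.38,0],[0,0,0]],[[-0.8,0.42,0],[0,0,0]],[[-0.8,0.42,0],[0,0,0]],[[-0.8,0.42,0],[0,0,0]],[[-0.8,0.42,0],[0,0,0]]]}}

```text
t: 25.18
tcp_pos: [539.5, 17.8, 221.7]
ee_rot: [-2.508, -1.888, 0.005]
force: [-0.5, -1.1, -1.1]
grip_width: 24.6
```

Request:
{"op": "send_rows", "data": {"plan": [[[-0.8,0.42,0],[0,0,0]],[[-0.8,0.42,0],[0,0,0]],[[-0.8,0.42,0],[0,0,0]],[[-0.8,0.42,0],[0,0,0]],[[-0.79,0.5,0],[0,0,0]]]}}

```text
t: 25.8
tcp_pos: [578.9, -159.2, 221.3]
ee_rot: [-2.507, -1.887, 0.005]
force: [1.2, -0.9, -0.5]
grip_width: 25.0
```

Request:
{"op": "send_rows", "data": {"plan": [[[0,0,0.5],[0,0,0]],[[0,0,0.6],[0,0,0]],[[0,0,0.4],[0,0,0]],[[0,0,0],[0,0,0]],[[0,0,0],[0,0,0]]]}}

```text
t: 26.42
tcp_pos: [580.5, -158.2, 163.4]
ee_rot: [-2.509, -1.889, 0.001]
force: [0.8, 0.3, -1.5]
grip_width: 24.9
```

```bash
python3 - <<'E'
from h import *
s=env.capture("scene")[:,:,::-1];t=env.capture("top")[:,:,::-1];cv2.imwrite("pics/s7.png",s)
P=env.get_obs();M=R.from_rotvec(P["ee_rot"]).as_matrix();p=P["tcp_pos"];print(p,M[:,2],"to hole",M.T@(np.array([579,-159,p[2]])-p)/40)
tip=p+M[:,2]*90;print("tip",tip,proj("scene",tip),proj("scene",p),"rim",proj("scene",[579,-159,61.5]))
a=cv2.resize(s[145:225,300:380],None,fx=5,fy=5,interpolation=2)
b=cv2.resize(t[155:235,310:390],None,fx=5,fy=5,interpolation=2)
cv2.imwrite("pics/c7.png",np.hstack([a,b]))
E
```

```text
[ 580.80029498 -158.26072421  163.98326218] [ 6.53655717e-04 -1.58640997e-04 -9.99999774e-01] to hole [-3.02050703e-02 -3.81431151e-02 -2.64873415e-05]
tip [ 580.859124   -158.2750019    73.98328254] (np.float64(340.96806986821406), np.float64(177.5703955791118)) (np.float64(341.67898322184027), np.float64(149.75129128498796)) rim (np.float64(341.50823152942814), np.float64(181.38782478712463))
```

View pics/c7.png

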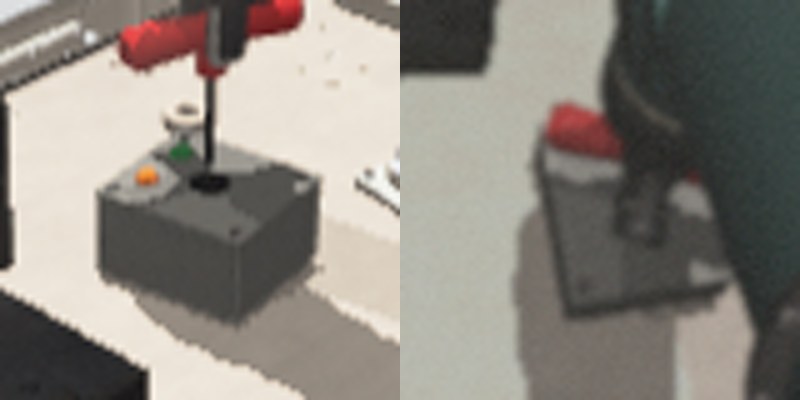

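The shank hangs above the hole, with the tip at about scene (341.8,178.6) and the collar at (342,181.6). They line up, so I go in.

Request:
{"op": "send_rows", "data": {"plan": [[[-0.02,-0.03,0.2],[0,0,0]],[[0,0,0.2],[0,0,0]],[[0,0,0.15],[0,0,0]],[[0,0,0],[0,0,0]]]}}

```text
t: 27.02
tcp_pos: [578.1, -158.7, 140.3]
ee_rot: [-2.508, -1.888, 0.003]
force: [-0.9, 0.3, -0.5]
grip_width: 24.6
```

Request:
{"op": "send_rows", "data": {"plan": [[[0,0,0.2],[0,0,0]],[[0,0,0.2],[0,0,0]],[[0,0,0.1],[0,0,0]],[[0,0,0],[0,0,0]]]}}

```text
t: 27.52
tcp_pos: [578.5, -158.7, 120.7]
ee_rot: [-2.509, -1.889, 0.002]
force: [0.1, -0.2, -1.6]
grip_width: 25.2
```

Request:
{"op": "send_rows", "data": {"plan": [[[0,0,0.08],[0,0,0]],[[0,0,0.05],[0,0,0]],[[0,0,0],[0,0,0]],[[0,0,0],[0,0,0]]]}}

```text
t: 28.02
tcp_pos: [578.9, -158.8, 116.3]
ee_rot: [-2.51, -1.889, 0.0]
force: [-0.4, 0.4, 4.4]
grip_width: 24.9
```

Request:
{"op": "send_rows", "data": {"plan": [[[0,0,0.06],[0,0,0]],[[0,0,0],[0,0,0]],[[0,0,0],[0,0,0]]]}}

```text
t: 28.4
tcp_pos: [578.9, -158.8, 114.0]
ee_rot: [-2.51, -1.889, 0.001]
force: [-1.1, -0.8, 6.0]
grip_width: 24.9
```

Request:
{"op": "send_rows", "data": {"plan": [[[0,0,0.04],[0,0,0]],[[0,0,0],[0,0,0]],[[0,0,0],[0,0,0]]]}}

```text
t: 28.78
tcp_pos: [579.1, -158.7, 113.6]
ee_rot: [2.51, 1.889, -0.001]
force: [-2.8, 0.3, 14.1]
grip_width: 25.0
```

The force jumped past the 7 N spring load, so the button is on its end stop. I hold it there and check the final scene.

Request:
{"op": "send_rows", "data": {"plan": [[[0,0,0],[0,0,0]],[[0,0,0],[0,0,0]],[[0,0,0],[0,0,0]],[[0,0,0],[0,0,0]]]}}

```text
t: 29.28
tcp_pos: [579.1, -158.8, 113.6]
ee_rot: [2.51, 1.889, -0.001]
force: [-2.6, -0.2, 14.6]
grip_width: 24.9
```

```bash
python3 - <<'E'
from h import *
s=env.capture("scene")[:,:,::-1]
cv2.imwrite("pics/c8.png",cv2.resize(s[140:280,290:440],None,fx=4,fy=4,interpolation=2))
P=env.get_obs();print(P["tcp_pos"],P["force"],P["grip_width"],P["t"])
E
```

```text
[ 579.11947689 -158.73721983  113.62370588] [-2.2577979   1.03135893 13.31287493] 25.195351433494224 29.325
```

View pics/c8.png

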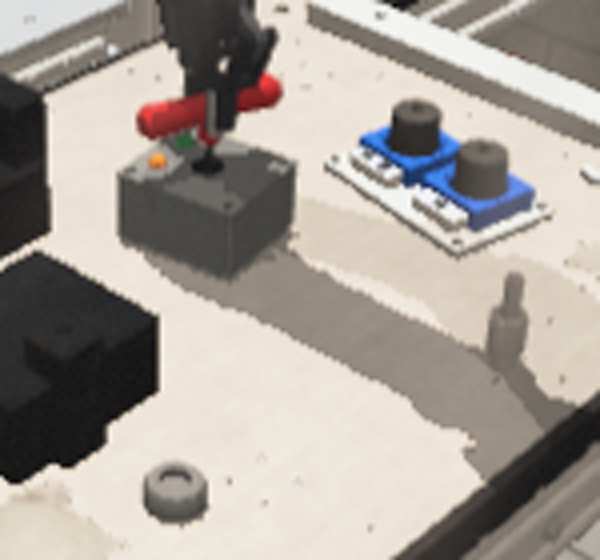

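The picture shows the key through the collar at about scene (342,181), both rollers seated at (394,172) and (410,182), and the pin and end cap in place. I hand the job in.

```bash
python3 -c "
from workcell import env
print(env.close_job())"
```

```text
the job is handed in; nothing more can be done
None
```

I handed the job in at about 29 s, with the gripped key still holding the button down; no verdict was reported.

- **Rollers:** the front roller went into the one-dot nest first, then the back one into the two-dot nest. Both went down without noticeable contact force, and the last picture shows both standing upright and seated.
- **Key and button:** I took the red key from its stand and put the shank through the hole. Pushing down, the force climbed to about 6 N and then jumped to about 14 N with almost no further movement. That means the button is on its end stop, with the tip about 24 mm above the work surface. The grip held at 25 mm opening.
- **Other parts:** the gauge pin and end cap look untouched in the last picture. The bearing and steel block were out of that view, so I did not check them at the end, but the arm did not work near them.
- **Check that disagreed:** my first estimate of the front roller from the scene camera was 6–7 mm off the top-camera one. I put this down to the dark mask covering only part of the roller, and used the top-camera value. The grasp confirmed it.

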